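# Load the cop carrier for the yarn evenness test

## Task

Load the carrier for the next evenness test: stand each of the four full cops upright in a cup of the same colour as its tube (the plastic ends, not the yarn), one to a cup and seated on the cup's floor. The tube colour marks the yarn count, so blue tubes go into the blue cups and green tubes into the green ones. Leave the part-used cop and the bare yellow tube standing where they are, and knock nothing over.

Things in the scene. Friction and masses are not known exactly. Their poses are not given: they have to be found in the camera images.
- cop_cream_mid (a point): Full cop: cream yarn, 42 mm thick at the waist, on a BLUE tube, 0.12 kg; 158 mm tall, stands on its flat 26 mm foot. The yarn tapers above the waist: about 34 mm thick 112 mm above the foot, 17 mm at 140 mm; the bare top end of the tube is 16 mm thick. Point: centre, 79 mm above the foot; z up along the tube.
- cop_white_mid (a point): Full cop: white yarn, 44 mm thick at the waist, on a BLUE tube, 0.13 kg; 158 mm tall, stands on its flat 26 mm foot. The yarn tapers above the waist: about 34 mm thick 112 mm above the foot, 17 mm at 140 mm; the bare top end of the tube is 16 mm thick. Point: centre, 79 mm above the foot; z up along the tube.
- cop_sky_a_mid (a point): Full cop: light blue yarn, 40 mm thick at the waist, on a GREEN tube, 0.12 kg; 158 mm tall, stands on its flat 26 mm foot. The yarn tapers above the waist: about 34 mm thick 112 mm above the foot, 17 mm at 140 mm; the bare top end of the tube is 16 mm thick. Point: centre, 79 mm above the foot; z up along the tube.
- cop_sky_b_mid (a point): Second full cop of the same kind as cop_sky_a (light blue yarn, GREEN tube); 158 mm tall, stands on its flat 26 mm foot. The yarn tapers above the waist: about 34 mm thick 112 mm above the foot, 17 mm at 140 mm; the bare top end of the tube is 16 mm thick. Point: centre, 79 mm above the foot; z up along the tube.
- cop_part_mid (a point): Part-used cop: thin layer of white yarn, only 31 mm thick, on a GREEN tube, 158 mm tall; stays where it stands. Point: centre, 79 mm above the foot.
- tube_bare_mid (a point): Bare YELLOW tube without yarn, 26 mm thick, 158 mm tall; light (0.02 kg); stays where it stands. Point: centre, 79 mm above the foot. The six cops and tubes start upright on the worktop, at least 65 mm apart between centres.
- cup_blue_a_seat (a point): BLUE cup. Round cup, 31 mm high, a funnel inside: 51 mm wide at the rim, 35 mm at the floor, so it centres a tube's foot. Point: centre of its inner floor, 19 mm above the worktop (rim 27 mm above it), z up. Fixed. The four cups stand in a square, 74 mm apart, on a fixed 160 mm aluminium carrier plate; their order and its turn vary.
- cup_blue_b_seat (a point): BLUE cup. Round cup, 31 mm high, a funnel inside: 51 mm wide at the rim, 35 mm at the floor, so it centres a tube's foot. Point: centre of its inner floor, 19 mm above the worktop (rim 27 mm above it), z up. Fixed. 
- cup_green_a_seat (a point): GREEN cup. Round cup, 31 mm high, a funnel inside: 51 mm wide at the rim, 35 mm at the floor, so it centres a tube's foot. Point: centre of its inner floor, 19 mm above the worktop (rim 27 mm above it), z up. Fixed. Two low wire handles stand on two opposite edges of the carrier, up to 41 mm above the worktop.
- cup_green_b_seat (a point): GREEN cup. Round cup, 31 mm high, a funnel inside: 51 mm wide at the rim, 35 mm at the floor, so it centres a tube's foot. Point: centre of its inner floor, 19 mm above the worktop (rim 27 mm above it), z up. Fixed. 

How it is judged:
By the outcome, as a careful person would: the job done as asked, in the order asked, and still so for the second after the job is handed in, with the robot touching nothing.
It also fails if it takes over 112 s, if anything falls off the work surface, if the arm or the gripper's body presses on something with over 40 N, if the wrist force passes 120 N, or if a joint passes its speed limit or range.

## Robot

A 7-joint arm with a two-finger parallel gripper is mounted at the origin on a cart in front of the work surface, level with it; the furniture and walls round the work are solid. World frame = base frame: x ahead of the robot, y to its left, z up, the work surface at z = 0. Lengths are in m, angles in rad, forces in N, time in s.
With the tool pointing down it reaches from about 0.425 to 0.925 m from the base axis. Payload 6.8 kg.
Tool frame: the origin (TCP) lies at the very end of the fingers, on their centre line; the grasp point (between the pads) lies r.pinch_z behind it (r.pinch_z is the distance from the TCP to the grasp point, in m); z points along the fingers, y is the line along which they close (so a half turn about z gives the same grasp; the last joint's range is limited). The gripper opens to 85 mm and grips with 20 to 120 N. Pads are 22 mm wide; open, the fingers measure 114 mm over their backs; the gripper's body (76 mm by 85 mm) begins 54 mm behind the grasp point. The pads swing forward as they close: fully open they stand 13 mm farther back than shut.
Start: joints at [-1.327, 0.477, 0.022, 1.555, -0.011, 1.109, -0.083], TCP at [0.233, 0.634, 0.231] pointing down, gripper open.
Joint ranges: [-2.96, 2.96], [-0.34, 2.1], [-1.41, 1.46], [0.24, 2.44], [-1.37, 4.51], [0.17, 1.92], [-2.96, 2.96]. Speed limits (rad/s): [2.39, 2.39, 3.14, 3.14, 3.14, 3.14, 3.14].

## Interface

Orientations are given as a rotation vector (axis times angle).
In Python, from bench import status, grab_frame, camera_model, r gives the robot as it stands. The module is installed in compiled form; this text tells all that it offers.
- The arm moves only by the shell command python3 -m creep 'ROWS' [FORCE]. ROWS is text: rows parted by semicolons, each of 7 numbers parted by spaces: the turn, a rotation vector about the tool's x, y, z in rad, then the shift along the tool's x, y, z in mm, then the opening, from -1 (shut) to 1 (fully open). In form: rx ry rz tx ty tz fingers; .... A call has 1 to 10 rows; each row is the pose to reach, as a shift and turn from the pose commanded when the call began, along the tool's axes at that moment; what a row does not reach only later rows make up. A row lasts 1/8 s, in which the tool goes at most 62.5 mm and 10.7 degrees, less where a joint would pass 70% of its speed; a pose out of reach is approached as far as the arm can. A call with a gripper value outside its range is refused whole. The fingers move at their own pace and stop on an object; FORCE is the grip in N (left out, the last holds). Time passes only in rows, so rows that repeat a pose let the fingers close. It gives the time, the measured TCP pose, the force, the opening and the grip force at its end, in the units of the state.
- status.get_obs(): the state, without advancing time (a new reading comes with each control period).
- grab_frame(name): name is "scene" or "top"; returns (picture, depth): 400x640x3 uint8, red, green, blue; 400x640 float32, m along the optical axis (not along the pixel's ray), 0 where there is no reading.
- camera_model(name): a dict with "K" (3x3 intrinsics, pixels), "D" ([k1, k2, p1, p2, k3] as OpenCV has them; the pictures are not rectified), "rvec" (rotation vector, rad) and "tvec" (3), from world to camera coordinates, as OpenCV has them. Camera axes: x right, y down, z forward; pixel columns grow to the right and rows downward; lengths in m; the calibration is good to about 2 mm. A picture is of the moment at which its call begins. camera_model takes no time and is no camera call.
- r.hand_in(): hands the job in; it is judged then, once.
The state is a dict: "clock": time; "joints": joint angles; "qvel": joint speeds; "tau": joint torques, N m; "tcp_pos": TCP position; "orientation": TCP orientation; "contact_force": force on the tool from outside, world axes, zero at the start; "moment": the same for the moment, N m; "grip_width": finger opening in m; "gripper_force": force on a finger pad.
Only numpy, scipy, OpenCV 4.12 (cv2) and the standard library are available. Lean on these libraries where they do the work, as an engineer would, in place of code of your own. Each camera call takes 0.05 s, during which the arm holds its last target. There are 200 camera calls.

## Working session

There is one attempt and no reset: what is moved stays moved. The work goes in short steps, Python scripts to look and compute and a shell command to move; the robot and the scene stay as the last step left them, time stands still between calls to the robot, and variables do not carry over. Pictures are saved under pics/ and viewed, at most 14 in all, crops included, and the job is handed in when it is done.

```bash
mkdir -p pics; cat > h.py <<'E'
import numpy as np,cv2
from bench import status,grab_frame,camera_model,r
def world(name,depth):
    m=camera_model(name);h,w=depth.shape
    u,v=np.meshgrid(np.arange(w),np.arange(h))
    p=cv2.undistortPoints(np.stack([u,v],-1).reshape(-1,1,2).astype(float),np.array(m["K"]),np.array(m["D"])).reshape(h,w,2)
    c=np.dstack([p,np.ones((h,w))])*depth[...,None]
    R=cv2.Rodrigues(np.array(m["rvec"],float))[0]
    W=(c-np.array(m["tvec"]).ravel())@R
    W[depth==0]=np.nan
    return W
E
python3 - <<'E'
from h import *
for n in("scene","top"):
    p,d=grab_frame(n);cv2.imwrite(f"pics/{n}0.png",p[...,::-1]);np.save(f"{n}0.npy",d);np.save(f"{n}0p.npy",p)
    m=camera_model(n);R=cv2.Rodrigues(np.array(m["rvec"],float))[0];print(n,-R.T@np.ravel(m["tvec"]))
print(status.get_obs(),r.pinch_z)
E
```

```text
scene [-0.01579176  0.41877916  0.62295808]
top [ 0.39105163 -0.01800988  0.94946305]
{'clock': 0.1, 'joints': array([-1.32711881,  0.47769967,  0.02234355,  1.55633626, -0.01150494,
        1.10932276, -0.0830772 ]), 'qvel': array([ 1.82973443e-03, -1.82134415e-03,  2.28228092e-05, -2.20355719e-03,
        7.70694912e-04,  1.35301446e-03, -8.59420497e-04]), 'tau': array([ 4.41393990e-03, -5.97763538e+01,  1.61374658e+00, -2.81952256e+01,
        1.28437273e-02,  5.11705017e-03, -7.19880518e-06]), 'tcp_pos': array([0.23240846, 0.63316036, 0.23044177]), 'orientation': array([-5.49633747e-01, -3.09296174e+00,  2.55828780e-03]), 'contact_force': array([-0.35869636, -0.50274407, -0.60316403]), 'moment': array([-0.01367976, -0.01510824, -0.01230683]), 'gripper_force': 0.0, 'grip_width': 0.0851959403805314} 0.0187
```

View pics/top0.png

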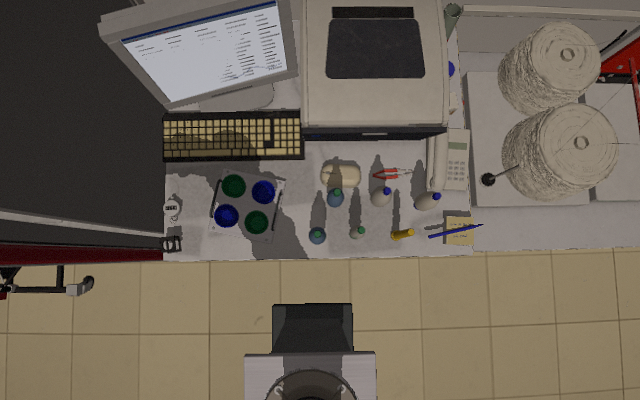

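View pics/scene0.png

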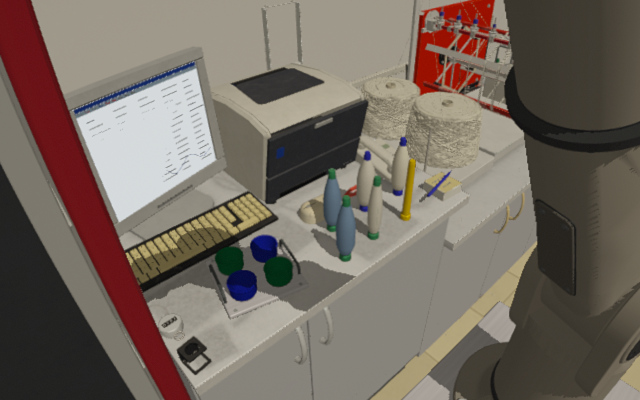

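The top view shows green cups at (233,186) and (257,222), and blue cups at (264,192) and (227,215). The sky cops are at (336,197) and (318,236). The blue-tubed cops are at (381,196) and (428,200), the part-used cop at (358,232) and the bare tube at (402,234).

```bash
python3 - <<'E'
from h import *
W={n:world(n,np.load(n+"0.npy")) for n in("scene","top")}
T=W["top"];P=np.load("top0p.npy").astype(int)
for n,(u,v) in dict(ca=(233,186),cb=(264,192),cc=(227,215),cd=(257,222),tbl=(300,220),mouse=(345,172),prn=(330,128),pad=(455,235),key=(230,150),edge=(300,255)).items(): print(n,T[v,u].round(3))
# cup rims: points at z 0.022..0.032, coloured
hsv=cv2.cvtColor(np.load("top0p.npy"),cv2.COLOR_RGB2HSV)
sat=(hsv[...,1]>120)
for nm,lo,hi in(("green",45,90),("blue",105,130)):
    m=(sat&(hsv[...,0]>=lo)&(hsv[...,0]<=hi)).astype(np.uint8);m[:,:200]=0;m[:,290:]=0;m[:165]=0;m[245:]=0
    k,L,s,c=cv2.connectedComponentsWithStats(m)
    for i in range(1,k):
        if s[i,4]>80:
            q=T[L==i];rim=q[(q[:,2]>.022)&(q[:,2]<.04)]
            if len(rim)>5:
                (x,y),rad=cv2.minEnclosingCircle(rim[:,:2].astype(np.float32)); print(nm,c[i].round(),s[i,4],"rim",round(x,4),round(y,4),round(rad,4),len(rim),"mean",np.nanmean(q,0).round(4), np.nanmax(q[:,2]))
# standing things
for n in W:
    w=W[n].reshape(-1,3)
    ok=(w[:,0]>.4)&(w[:,0]<.72)&(w[:,1]>-.4)&(w[:,1]<.05)
    for zl,zh in((.145,.165),(.05,.09)):
        q=w[ok&(w[:,2]>zl)&(w[:,2]<zh)]
        g=np.zeros((400,500),np.uint8);ij=((q[:,:2]-[.4,-.4])*1000).astype(int);g[ij[:,0],ij[:,1]]=1
        g=cv2.dilate(g,np.ones((7,7)));k,L,s,c=cv2.connectedComponentsWithStats(g)
        for i in range(1,k):
            a=q[L[ij[:,0],ij[:,1]]==i]
            if len(a)>6: print(n,zl,len(a),a.mean(0).round(4),"min",a.min(0).round(3),"max",a.max(0).round(3))
E
```

```text
ca [0.559 0.18  0.021]
cb [0.543 0.104 0.018]
cc [0.488 0.194 0.018]
cd [0.47  0.121 0.02 ]
tbl [ 0.475  0.017 -0.   ]
mouse [ 0.588 -0.095  0.03 ]
prn [ 0.64  -0.053  0.208]
pad [ 0.429 -0.36   0.025]
key [0.649 0.188 0.023]
edge [ 0.388  0.018 -0.002]
green [233. 186.] 420 rim 0.5558 0.1745 0.0263 149 mean [0.5581 0.1774 0.0298] 0.04885302713110044
green [256. 222.] 420 rim 0.4688 0.1199 0.0245 143 mean [0.4685 0.1219 0.0294] 0.04772455357499438
blue [263. 192.] 426 rim 0.5391 0.1032 0.0254 139 mean [0.5419 0.1044 0.03  ] 0.048645375270386426
blue [226. 216.] 444 rim 0.4837 0.1917 0.0262 150 mean [0.4857 0.1944 0.0299] 0.04897305453123333
scene 0.145 55 [ 0.4306 -0.2138  0.1527] min [ 0.425 -0.222  0.145] max [ 0.439 -0.208  0.16 ]
scene 0.145 75 [ 0.43   -0.0211  0.1535] min [ 0.425 -0.029  0.145] max [ 0.439 -0.015  0.159]
scene 0.145 68 [ 0.4379 -0.1111  0.1532] min [ 0.431 -0.12   0.145] max [ 0.448 -0.104  0.16 ]
scene 0.145 45 [ 0.5065 -0.275   0.1528] min [ 0.5   -0.284  0.145] max [ 0.515 -0.269  0.158]
scene 0.145 60 [ 0.5166 -0.0639  0.1536] min [ 0.511 -0.072  0.145] max
[... 1929 characters left out ...]
08] min [ 0.424 -0.217  0.051] max [ 0.441 -0.208  0.089]
top 0.05 24 [ 0.433  -0.1055  0.0758] min [ 0.424 -0.116  0.05 ] max [ 0.447 -0.101  0.089]
top 0.05 94 [ 0.5027 -0.2642  0.0716] min [ 0.488 -0.285  0.05 ] max [ 0.528 -0.258  0.09 ]
top 0.05 65 [ 0.5109 -0.1583  0.0739] min [ 0.5   -0.182  0.052] max [ 0.537 -0.15   0.09 ]
top 0.05 41 [ 0.5066 -0.0606  0.0758] min [ 0.5   -0.082  0.05 ] max [ 0.53  -0.048  0.09 ]
top 0.05 721 [ 0.611  -0.3213  0.0652] min [ 0.548 -0.343  0.05 ] max [ 0.695 -0.302  0.078]
top 0.05 204 [ 0.6607 -0.1333  0.0683] min [ 0.657 -0.288  0.05 ] max [0.665 0.003 0.088]
top 0.05 15 [ 0.6922 -0.2778  0.0678] min [ 0.684 -0.278  0.051] max [ 0.699 -0.277  0.084]
```

```bash
cat >> h.py <<'E'
def go(x,y,z,yaw=31.6):
    """tool-frame turn (rz) and shift (mm) to TCP x,y,z (mm) with closing line at yaw deg, tool down"""
    o=status.get_obs();R=cv2.Rodrigues(np.array(o["orientation"],float))[0]
    a=np.radians(yaw);Y=np.array([np.cos(a),np.sin(a),0]);Z=np.array([0,0,-1.]);X=np.cross(Y,Z)
    G=np.c_[X,Y,Z];rv=cv2.Rodrigues(R.T@G)[0].ravel()
    print("turn",rv.round(3),"shift",(R.T@(np.array([x,y,z])-o["tcp_pos"]*1000)).round(1),"tcp",(o["tcp_pos"]*1000).round(1),"w",round(o["grip_width"]*1000,1),"F",np.round(o["contact_force"],1),"t",o["clock"])
E
python3 - <<'E'
from h import *
T=world("top",np.load("top0.npy"))
for v in(20,100,180,220,245,285,330):print([tuple(T[v,u].round(2)) for u in(10,60,120,150,165)])
m=camera_model("top")
for x,y,z in((.233,.633,.231),(.233,.633,.4),(.43,.3,.3),(0,0,.3)):print(cv2.projectPoints(np.array([[x,y,z]]),np.array(m["rvec"]),np.array(m["tvec"]),np.array(m["K"]),np.array(m["D"]))[0].ravel())
S=world("scene",np.load("scene0.npy"))
for v,u in((50,20),(200,80),(350,150)):print(S[v,u].round(2))
T=T.reshape(-1,3);q=T[(T[:,2]>.041)&(T[:,2]<.055)&(T[:,0]<.59)&(T[:,0]>.43)&(T[:,1]>.08)&(T[:,1]<.23)]
for c in((.557,.176),(.541,.1035),(.485,.193),(.468,.121)):
    a=q[np.hypot(*(q[:,:2]-c).T)<.031,:2];A=np.c_[2*a,np.ones(len(a))];s=np.linalg.lstsq(A,(a**2).sum(1),rcond=None)[0];print(len(a),s[:2],np.sqrt(s[2]+s[0]**2+s[1]**2))
go(420,300,300)
E
```

```text
[(np.float64(0.69), np.float64(0.37), np.float64(0.51)), (np.float64(0.75), np.float64(0.37), np.float64(0.42)), (np.float64(0.79), np.float64(0.3), np.float64(0.36)), (np.float64(0.78), np.float64(0.25), np.float64(0.36)), (np.float64(0.79), np.float64(0.23), np.float64(0.36))]
[(np.float64(0.59), np.float64(0.37), np.float64(0.5)), (np.float64(0.63), np.float64(0.37), np.float64(0.4)), (np.float64(0.7), np.float64(0.37), np.float64(0.22)), (np.float64(0.76), np.float64(0.37), np.float64(0.08)), (np.float64(0.75), np.float64(0.32), np.float64(0.11))]
[(np.float64(0.49), np.float64(0.37), np.float64(0.48)), (np.float64(0.51), np.float64(0.37), np.float64(0.38)), (np.float64(0.54), np.float64(0.37), np.float64(0.2)), (np.float64(0.57), np.float64(0.37), np.float64(0.06)), (np.float64(0.58), np.float64(0.36), np.float64(-0.0))]
[(np.float64(0.44), np.float64(0.37), np.float64(0.47)), (np.float64(0.45), np.float64(0.41), np.float64(0.32)), (np.float64(0.46), np.float64(0.37), np.float64(0.19)), (np.float64(0.48), np.float64(0.37), np.float64(0.05)), (np.float64(0.48), np.float64(0.35), 
[... 644 characters left out ...]
(np.float64(0.05), np.float64(1.19), np.float64(-0.88)), (np.float64(0.05), np.float64(0.9), np.float64(-0.88)), (np.float64(0.05), np.float64(0.76), np.float64(-0.88)), (np.float64(0.05), np.float64(0.69), np.float64(-0.88))]
[-25.25103958 340.35289541]
[-112.75877104  361.27072188]
[127.80125937 233.32144105]
[307.71285573 496.06204726]
[0.38 0.39 0.54]
[0.38 0.39 0.39]
[0.38 0.39 0.14]
122 [0.55704782 0.1741756 ] 0.026326772253119593
111 [0.54020471 0.10225211] 0.026178120410544316
128 [0.48488622 0.19123669] 0.026462937217387263
130 [0.46830711 0.11878288] 0.026259296424187693
turn [-0.002  0.001  0.668] shift [-290.9 -248.2  -69.1] tcp [232.4 633.2 230.4] w 85.2 F [-0.4 -0.5 -0.6] t 0.1
```

The panel on the left runs at y≈0.37 from x=0.38 forward, so I'll retract first and then swing round it close to the base.

```bash
python3 - <<'E'
from h import *
for p in((149,409,280),(280,333,290),(377,218,290),(428,76,290),(431,-23,290)): go(*p)
E
```

```text
turn [-0.002  0.001  0.668] shift [   1.1 -239.3  -49.2] tcp [232.4 633.2 230.4] w 85.2 F [-0.4 -0.5 -0.6] t 0.1
turn [-0.002  0.001  0.668] shift [-148.1 -265.5  -59.1] tcp [232.4 633.2 230.4] w 85.2 F [-0.4 -0.5 -0.6] t 0.1
turn [-0.002  0.001  0.668] shift [-278.8 -340.   -59. ] tcp [232.4 633.2 230.4] w 85.2 F [-0.4 -0.5 -0.6] t 0.1
turn [-0.002  0.001  0.668] shift [-375.6 -455.8  -58.8] tcp [232.4 633.2 230.4] w 85.2 F [-0.4 -0.5 -0.6] t 0.1
turn [-0.002  0.001  0.668] shift [-412.5 -547.7  -58.6] tcp [232.4 633.2 230.4] w 85.2 F [-0.4 -0.5 -0.6] t 0.1
```

```bash
python3 -m creep '0 0 0 0 -60 -20 0.41; 0 0 0 0 -120 -40 0.41; 0 0 0 0 -180 -49 0.41; 0 0 0 0 -239 -49 0.41; 0 0 0 0 -239 -49 0.41; 0 0 0 0 -239 -49 0.41'; python3 - <<'E'
from h import *
for p in((215,378,290),(280,333,290),(335,278,290),(377,218,290),(428,76,290),(431,-23,290)): go(*p)
E
```

```text
clock: 0.85
tcp_pos: [0.1504, 0.4099, 0.2807]
orientation: [0.55, 3.093, 0.002]
contact_force: [-0.5, 0.1, 0.0]
grip_width: 0.0601
gripper_force: 0.0
turn [ 0.001 -0.001  0.668] shift [-71.6  -7.7  -9.4] tcp [150.4 409.9 280.7] w 60.1 F [-0.5  0.1  0. ] t 0.85
turn [ 0.001 -0.001  0.668] shift [-148.2  -27.6   -9.4] tcp [150.4 409.9 280.7] w 60.1 F [-0.5  0.1  0. ] t 0.85
turn [ 0.001 -0.001  0.668] shift [-218.7  -60.2   -9.4] tcp [150.4 409.9 280.7] w 60.1 F [-0.5  0.1  0. ] t 0.85
turn [ 0.001 -0.001  0.668] shift [-278.8 -102.1   -9.5] tcp [150.4 409.9 280.7] w 60.1 F [-0.5  0.1  0. ] t 0.85
turn [ 0.001 -0.001  0.668] shift [-375.6 -217.8   -9.7] tcp [150.4 409.9 280.7] w 60.1 F [-0.5  0.1  0. ] t 0.85
turn [ 0.001 -0.001  0.668] shift [-412.6 -309.7   -9.8] tcp [150.4 409.9 280.7] w 60.1 F [-0.5  0.1  0. ] t 0.85
```

```bash
python3 -m creep '0 0 0 -36 -3 -9 0.41; 0 0 0.1 -72 -8 -9 0.41; 0 0 0.2 -110 -17 -9 0.41; 0 0 0.3 -148 -28 -9 0.41; 0 0 0.4 -184 -43 -9 0.41; 0 0 0.5 -219 -60 -9 0.41; 0 0 0.6 -249 -80 -9 0.41; 0 0 0.668 -279 -102 -9 0.41; 0 0 0.668 -305 -130 -9 0.41; 0 0 0.668 -330 -160 -9 0.41'; python3 - <<'E'
from h import *
for p in((432,76,290),(433,-23,290),(433,-23,180)): go(*p)
E
```

```text
clock: 2.1
tcp_pos: [0.4069, 0.145, 0.2894]
orientation: [1.533, 2.741, -0.0]
contact_force: [0.3, -0.3, -0.7]
grip_width: 0.0604
gripper_force: 0.0
turn [ 0.     0.001 -0.001] shift [-71.9 -14.8  -0.5] tcp [406.9 145.  289.4] w 60.4 F [ 0.3 -0.3 -0.7] t 2.1
turn [ 0.     0.001 -0.001] shift [-156.8  -65.7   -0.4] tcp [406.9 145.  289.4] w 60.4 F [ 0.3 -0.3 -0.7] t 2.1
turn [ 0.     0.001 -0.001] shift [-156.6  -65.8  109.6] tcp [406.9 145.  289.4] w 60.4 F [ 0.3 -0.3 -0.7] t 2.1
```

```bash
python3 -m creep '0 0 0 -36 -7 0 0.41; 0 0 0 -72 -15 0 0.41; 0 0 0 -114 -40 0 0.41; 0 0 0 -157 -66 0 0.41; 0 0 0 -157 -66 50 0.41; 0 0 0 -157 -66 90 0.41; 0 0 0 -157 -66 100 0.41;0 0 0 -157 -66 100 0.41'; python3 - <<'E'
from h import *
go(432,-24,92)
p,d=grab_frame("scene");cv2.imwrite("pics/s1.png",cv2.resize(p[100:300,220:480],None,fx=3,fy=3)[...,::-1])
E
```

```text
clock: 3.1
tcp_pos: [0.4318, -0.023, 0.1895]
orientation: [1.533, 2.742, -0.002]
contact_force: [-0.0, 1.1, -0.8]
grip_width: 0.06
gripper_force: 0.0
turn [-0.001  0.001 -0.   ] shift [-0.9 -0.2 97.5] tcp [431.8 -23.  189.5] w 60.0 F [-0.   1.1 -0.8] t 3.1
```

View pics/s1.png

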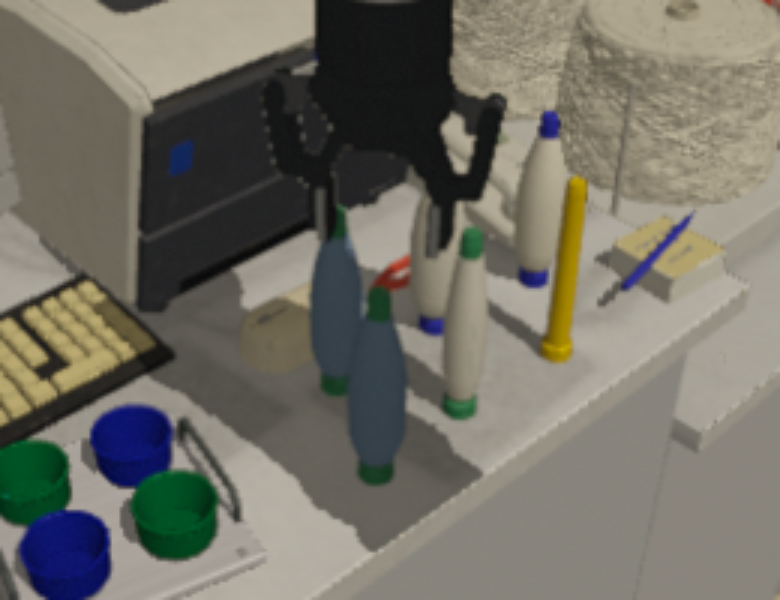

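The open gripper is centred over the near sky cop, whose tip is at crop (378,295), with the fingers at (325,215) and (438,235). Nothing else is close to the fingers.

```bash
python3 -m creep '0 0 0 -1 0 40 0.41; 0 0 0 -1 0 75 0.41; 0 0 0 -1 0 98 0.41; 0 0 0 -1 0 98 0.41; 0 0 0 -1 0 98 -1; 0 0 0 -1 0 98 -1; 0 0 0 -1 0 98 -1; 0 0 0 -1 0 98 -1; 0 0 0 -1 0 98 -1; 0 0 0 -1 0 98 -1' 60
```

```text
clock: 4.4
tcp_pos: [0.4329, -0.0237, 0.0932]
orientation: [1.532, 2.74, 0.004]
contact_force: [-2.4, -0.5, 10.6]
grip_width: 0.0332
gripper_force: 58.7
```

```bash
python3 -m creep '0 0 0 0 0 -10 -1; 0 0 0 0 0 -20 -1; 0 0 0 0 0 -30 -1; 0 0 0 0 0 -30 -1'; python3 - <<'E'
from h import *
go(433,-23,290);go(468,119,290)
p,d=grab_frame("scene");cv2.imwrite("pics/s2.png",cv2.resize(p[100:300,220:480],None,fx=3,fy=3)[...,::-1])
E
```

```text
clock: 4.9
tcp_pos: [0.4321, -0.0235, 0.1222]
orientation: [1.532, 2.741, 0.003]
contact_force: [0.3, 0.1, -0.9]
grip_width: 0.0328
gripper_force: 59.5
turn [ 0.002  0.    -0.   ] shift [-1.000e-01  1.400e+00 -1.678e+02] tcp [432.1 -23.5 122.2] w 32.8 F [ 0.3  0.1 -0.9] t 4.9
turn [ 0.002  0.    -0.   ] shift [ 102.5  105.6 -167.6] tcp [432.1 -23.5 122.2] w 32.8 F [ 0.3  0.1 -0.9] t 4.9
```

View pics/s2.png

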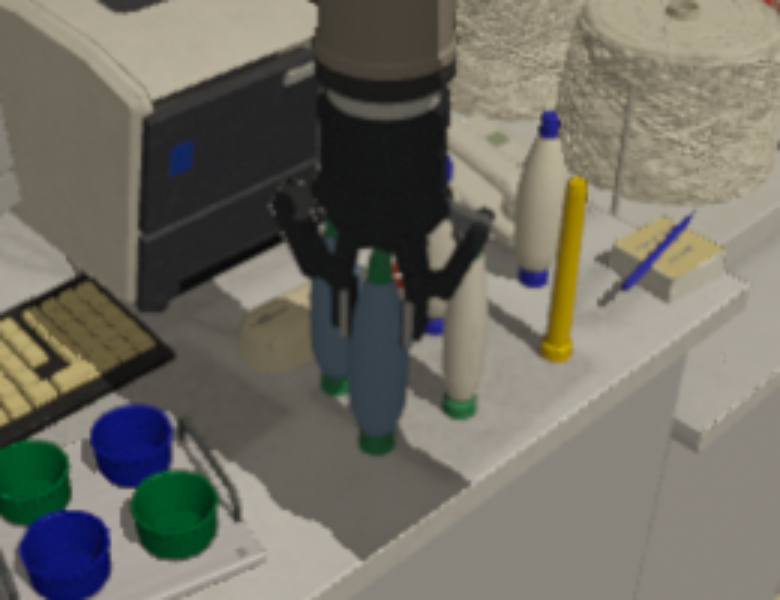

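The sky cop hangs upright between the fingers, its foot at crop (377,443), clear of the table.

```bash
python3 -m creep '0 0 0 0 0 -40 -1; 0 0 0 0 0 -68 -1; 0 0 0 34 35 -68 -1; 0 0 0 68 70 -68 -1; 0 0 0 102 105 -68 -1; 0 0 0 102 105 -68 -1; 0 0 0 102 105 -38 -1; 0 0 0 102 105 -10 -1; 0 0 0 102 105 -10 -1'; python3 - <<'E'
from h import *
go(468,119,112)
p,d=grab_frame("scene");cv2.imwrite("pics/s3.png",cv2.resize(p[150:350,170:430],None,fx=3,fy=3)[...,::-1])
E
```

```text
clock: 6.08
tcp_pos: [0.4655, 0.1167, 0.1296]
orientation: [-1.534, -2.739, 0.007]
contact_force: [-0.7, 0.2, -0.9]
grip_width: 0.033
gripper_force: 59.7
turn [-0.005 -0.    -0.002] shift [ 0.7  3.5 17.5] tcp [465.5 116.7 129.6] w 33.0 F [-0.7  0.2 -0.9] t 6.075
```

View pics/s3.png

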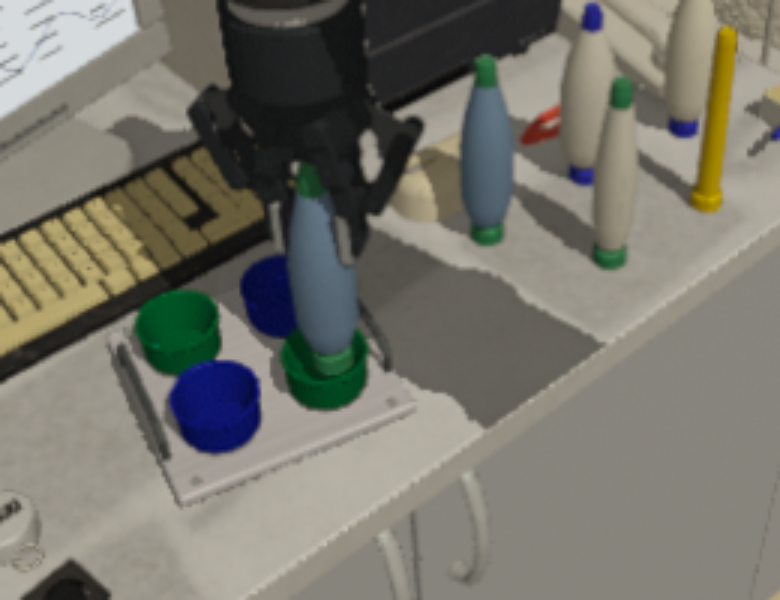

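The cop is over the green cup at crop (325,370), slightly off centre. I'll correct that and lower.

```bash
python3 -m creep '0 0 0 1 3 4 -1; 0 0 0 1 3 8 -1; 0 0 0 1 3 12 -1; 0 0 0 1 3 15 -1; 0 0 0 1 3 17 -1; 0 0 0 1 3 17 -1; 0 0 0 1 3 17 -1'
```

```text
clock: 7.0
tcp_pos: [0.4695, 0.1205, 0.1144]
orientation: [1.533, 2.742, 0.0]
contact_force: [0.2, -0.8, 0.2]
grip_width: 0.033
gripper_force: 59.7
```

```bash
python3 -m creep '0 0 0 0 0 1 -1; 0 0 0 0 0 2 -1; 0 0 0 0 0 3 -1; 0 0 0 0 0 3 -1'
```

```text
clock: 7.5
tcp_pos: [0.47, 0.1204, 0.1123]
orientation: [1.534, 2.742, 0.001]
contact_force: [-2.8, -0.7, 11.0]
grip_width: 0.0328
gripper_force: 61.7
```

```bash
python3 -m creep '0 0 0 0 0 0 -0.1; 0 0 0 0 0 0 0.22; 0 0 0 0 0 0 0.22; 0 0 0 0 0 0 0.22; 0 0 0 0 0 -30 0.22; 0 0 0 0 0 -80 0.22; 0 0 0 0 0 -130 0.22; 0 0 0 0 0 -180 0.41; 0 0 0 0 0 -180 0.41'; python3 - <<'E'
from h import *
go(518.5,-67,290);go(518.5,-67,92)
E
```

```text
clock: 8.62
tcp_pos: [0.4717, 0.1211, 0.2949]
orientation: [1.532, 2.739, 0.011]
contact_force: [0.0, 1.6, -0.6]
grip_width: 0.0605
gripper_force: 0.0
turn [ 0.008 -0.    -0.001] shift [-184.8  -58.6    4.4] tcp [471.7 121.1 294.9] w 60.5 F [ 0.   1.6 -0.6] t 8.625
turn [ 0.008 -0.    -0.001] shift [-184.9  -60.1  202.4] tcp [471.7 121.1 294.9] w 60.5 F [ 0.   1.6 -0.6] t 8.625
```

```bash
python3 -m creep '0 0 0 -50 -16 0 0.41; 0 0 0 -100 -32 0 0.41; 0 0 0 -150 -48 0 0.41; 0 0 0 -185 -59 0 0.41; 0 0 0 -185 -59 40 0.41; 0 0 0 -185 -59 80 0.41; 0 0 0 -185 -59 100 0.41; 0 0 0 -185 -59 100 0.41; 0 0 0 -185 -59 100 0.41'; python3 - <<'E'
from h import *
go(518.5,-67,92)
p,d=grab_frame("scene");cv2.imwrite("pics/s4.png",cv2.resize(p[150:350,170:430],None,fx=3,fy=3)[...,::-1])
E
```

```text
clock: 9.75
tcp_pos: [0.5163, -0.0682, 0.1917]
orientation: [1.534, 2.741, -0.0]
contact_force: [-0.2, -0.3, -0.1]
grip_width: 0.0602
gripper_force: 0.0
turn [ 0.     0.    -0.001] shift [-0.1  2.5 99.7] tcp [516.3 -68.2 191.7] w 60.2 F [-0.2 -0.3 -0.1] t 9.75
```

View pics/s4.png

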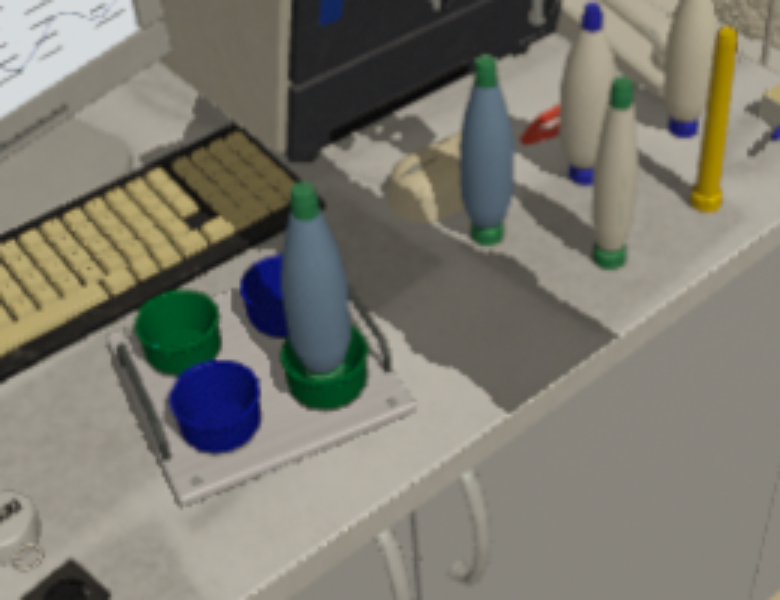

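The first sky cop stands seated in the green cup at crop (325,370), with its tip at (303,200), and its lean matches the perspective. Next is the second sky cop at (487,150).

```bash
python3 -m creep '0 0 0 0 2 40 0.41; 0 0 0 0 2 75 0.41; 0 0 0 0 2 100 0.41; 0 0 0 0 2 100 0.41; 0 0 0 0 2 100 -1; 0 0 0 0 2 100 -1; 0 0 0 0 2 100 -1; 0 0 0 0 2 100 -1; 0 0 0 0 2 100 -1; 0 0 0 0 2 100 -1' 60; python3 -m creep '0 0 0 0 0 -10 -1; 0 0 0 0 0 -20 -1; 0 0 0 0 0 -60 -1; 0 0 0 0 0 -120 -1; 0 0 0 0 0 -180 -1; 0 0 0 0 0 -200 -1;0 0 0 0 0 -200 -1'; python3 - <<'E'
from h import *
go(557,174,290)
p,d=grab_frame("top");q=world("top",d).reshape(-1,3)
a=q[(q[:,2]>.165)&(q[:,2]<.182)&(np.hypot(q[:,0]-.469,q[:,1]-.12)<.04)];print(len(a),a.mean(0),a.max(0))
E
```

```text
clock: 11.05
tcp_pos: [0.5194, -0.067, 0.0932]
orientation: [1.532, 2.739, 0.004]
contact_force: [-0.4, -0.5, 4.4]
grip_width: 0.0328
gripper_force: 59.2
clock: 11.92
tcp_pos: [0.5185, -0.0671, 0.2932]
orientation: [1.532, 2.74, 0.005]
contact_force: [0.5, 0.2, -1.1]
grip_width: 0.0322
gripper_force: 59.7
turn [ 0.004  0.001 -0.001] shift [185.3 159.    3.7] tcp [518.5 -67.1 293.2] w 32.2 F [ 0.5  0.2 -1.1] t 11.925
48 [0.4693812  0.11872285 0.17457442] [0.47593742 0.12594264 0.17819754]
```

```bash
python3 -m creep '0 0 0 46 40 0 -1; 0 0 0 92 80 0 -1; 0 0 0 139 120 0 -1; 0 0 0 185 159 0 -1; 0 0 0 185 159 0 -1; 0 0 0 185 159 50 -1; 0 0 0 185 159 100 -1; 0 0 0 185 159 150 -1; 0 0 0 185 159 160 -1; 0 0 0 185 159 160 -1'; python3 - <<'E'
from h import *
go(557,174,112)
E
```

```text
clock: 13.22
tcp_pos: [0.5563, 0.173, 0.1313]
orientation: [-1.535, -2.741, 0.002]
contact_force: [0.7, 0.4, -0.6]
grip_width: 0.0323
gripper_force: 59.8
turn [-0.001  0.    -0.002] shift [ 0.5  1.1 19.3] tcp [556.3 173.  131.3] w 32.3 F [ 0.7  0.4 -0.6] t 13.225
```

```bash
python3 -m creep '0 0 0 0 1 5 -1; 0 0 0 0 1 10 -1; 0 0 0 0 1 14 -1; 0 0 0 0 1 16 -1; 0 0 0 0 1 18 -1; 0 0 0 0 1 19 -1; 0 0 0 0 1 19 -1'
```

```text
clock: 14.1
tcp_pos: [0.5573, 0.1744, 0.1123]
orientation: [1.533, 2.742, 0.0]
contact_force: [0.1, 0.1, -0.9]
grip_width: 0.0322
gripper_force: 59.8
```

```bash
python3 -m creep '0 0 0 0 0 1 -1; 0 0 0 0 0 2 -1; 0 0 0 0 0 2 -1'; python3 -m creep '0 0 0 0 0 1 -1; 0 0 0 0 0 1 -1'
```

```text
clock: 14.48
tcp_pos: [0.5581, 0.1743, 0.1122]
orientation: [1.534, 2.741, 0.003]
contact_force: [-3.8, -1.8, 14.6]
grip_width: 0.0325
gripper_force: 62.0
clock: 14.72
tcp_pos: [0.5585, 0.1742, 0.1121]
orientation: [1.534, 2.741, 0.004]
contact_force: [-6.0, -2.2, 22.2]
grip_width: 0.0322
gripper_force: 63.2
```

Contact confirmed, so I'll release and retreat, then go to the white cop at about (520,-170).

```bash
python3 -m creep '0 0 0 0 0 -2 -0.1; 0 0 0 0 0 -2 0.22; 0 0 0 0 0 -2 0.22; 0 0 0 0 0 -2 0.22; 0 0 0 0 0 -30 0.22; 0 0 0 0 0 -80 0.22; 0 0 0 0 0 -130 0.22; 0 0 0 0 0 -180 0.41; 0 0 0 0 0 -180 0.41'; python3 - <<'E'
from h import *
go(520.5,-170.5,290)
E
```

```text
clock: 15.85
tcp_pos: [0.5595, 0.1747, 0.2933]
orientation: [1.532, 2.738, 0.01]
contact_force: [0.3, 0.2, -0.8]
grip_width: 0.0602
gripper_force: 0.0
turn [ 0.008  0.    -0.001] shift [-273.8 -213.9    1.8] tcp [559.5 174.7 293.3] w 60.2 F [ 0.3  0.2 -0.8] t 15.85
```

```bash
python3 -m creep '0 0 0 -45 -36 0 0.41; 0 0 0 -90 -71 0 0.41; 0 0 0 -137 -107 0 0.41; 0 0 0 -183 -143 0 0.41; 0 0 0 -228 -179 0 0.41; 0 0 0 -273 -213 0 0.41; 0 0 0 -273 -213 30 0.41; 0 0 0 -273 -213 80 0.41; 0 0 0 -273 -213 100 0.41; 0 0 0 -273 -213 100 0.41'; python3 - <<'E'
from h import *
go(520.5,-170.5,92)
E
```

```text
clock: 17.1
tcp_pos: [0.5169, -0.1693, 0.1871]
orientation: [-1.532, -2.738, 0.004]
contact_force: [0.2, -0.8, 0.5]
grip_width: 0.0601
gripper_force: 0.0
turn [-0.004 -0.003 -0.001] shift [-3.2  2.8 95. ] tcp [ 516.9 -169.3  187.1] w 60.1 F [ 0.2 -0.8  0.5] t 17.1
```

```bash
python3 -m creep '0 0 0 -2 2 30 0.41; 0 0 0 -2 2 70 0.41; 0 0 0 -2 2 96 0.41; 0 0 0 -2 2 96 0.41; 0 0 0 -2 2 96 -1; 0 0 0 -2 2 96 -1; 0 0 0 -2 2 96 -1; 0 0 0 -2 2 96 -1; 0 0 0 -2 2 96 -1; 0 0 0 -2 2 96 -1' 60; python3 -m creep '0 0 0 0 0 -10 -1; 0 0 0 0 0 -20 -1; 0 0 0 0 0 -60 -1; 0 0 0 0 0 -120 -1; 0 0 0 0 0 -180 -1; 0 0 0 0 0 -200 -1;0 0 0 0 0 -200 -1'; python3 - <<'E'
from h import *
go(540.5,102,290)
p,d=grab_frame("scene");cv2.imwrite("pics/s5.png",p[...,::-1])
E
```

```text
clock: 18.35
tcp_pos: [0.5229, -0.1709, 0.0952]
orientation: [1.532, 2.739, 0.002]
contact_force: [0.1, 0.4, 7.1]
grip_width: 0.0364
gripper_force: 59.6
clock: 19.23
tcp_pos: [0.5221, -0.1706, 0.2952]
orientation: [1.532, 2.739, 0.004]
contact_force: [0.6, 0.7, -1.5]
grip_width: 0.0363
gripper_force: 59.6
turn [ 0.004  0.002 -0.   ] shift [222.6 158.4   5.4] tcp [ 522.1 -170.6  295.2] w 36.3 F [ 0.6  0.7 -1.5] t 19.225
```

View pics/s5.png

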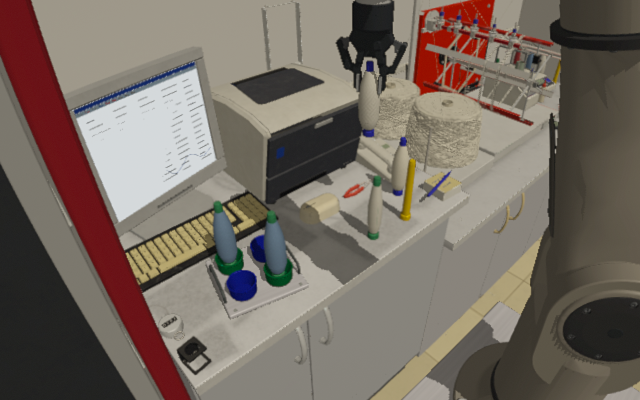

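Both sky cops stand in the green cups (scene 222,265 and 278,272). The white cop hangs upright in the gripper at (370,100), and the part-used cop and bare tube are untouched.

```bash
python3 -m creep '0 0 0 45 32 0 -1; 0 0 0 89 63 0 -1; 0 0 0 134 95 0 -1; 0 0 0 178 127 0 -1; 0 0 0 222 158 0 -1; 0 0 0 222 158 0 -1; 0 0 0 222 158 0 -1; 0 0 0 222 158 50 -1; 0 0 0 222 158 100 -1; 0 0 0 222 158 140 -1'; python3 - <<'E'
from h import *
go(540.5,102,114)
E
```

```text
clock: 20.52
tcp_pos: [0.5388, 0.0993, 0.1511]
orientation: [-1.537, -2.739, 0.003]
contact_force: [0.3, 0.0, -1.7]
grip_width: 0.0365
gripper_force: 59.6
turn [-0.002  0.    -0.004] shift [ 1.4  3.  37.1] tcp [538.8  99.3 151.1] w 36.5 F [ 0.3  0.  -1.7] t 20.525
```

```bash
python3 -m creep '0 0 0 1 2 10 -1; 0 0 0 1 2 20 -1; 0 0 0 1 2 25 -1; 0 0 0 1 2 30 -1; 0 0 0 1 2 34 -1; 0 0 0 1 2 36 -1; 0 0 0 1 2 36 -1'; python3 -m creep '0 0 0 0 0 0 -1; 0 0 0 0 0 0 -1'
```

```text
clock: 21.4
tcp_pos: [0.541, 0.1035, 0.1173]
orientation: [-1.533, -2.742, 0.0]
contact_force: [0.3, 0.1, -1.5]
grip_width: 0.0365
gripper_force: 59.7
clock: 21.65
tcp_pos: [0.5411, 0.1035, 0.1174]
orientation: [1.533, 2.742, 0.0]
contact_force: [-0.4, 0.6, -0.8]
grip_width: 0.0362
gripper_force: 59.7
```

```bash
python3 -m creep '0 0 0 0 -1 1 -1; 0 0 0 0 -1 2 -1; 0 0 0 0 -1 3 -1; 0 0 0 0 -1 4 -1; 0 0 0 0 -1 4 -1'
```

```text
clock: 22.28
tcp_pos: [0.5407, 0.1025, 0.1143]
orientation: [1.534, 2.741, 0.001]
contact_force: [-2.6, -1.3, 9.3]
grip_width: 0.0365
gripper_force: 61.6
```

```bash
python3 -m creep '0 0 0 0 0 0 0; 0 0 0 0 0 0 0.22; 0 0 0 0 0 0 0.22; 0 0 0 0 0 0 0.22; 0 0 0 0 0 -30 0.22; 0 0 0 0 0 -80 0.22; 0 0 0 0 0 -130 0.22; 0 0 0 0 0 -180 0.41; 0 0 0 0 0 -180 0.41'; python3 - <<'E'
from h import *
go(508.5,-277.5,290)
E
```

```text
clock: 23.4
tcp_pos: [0.5424, 0.103, 0.2971]
orientation: [1.532, 2.738, 0.01]
contact_force: [0.1, 0.5, -0.9]
grip_width: 0.0598
gripper_force: 0.0
turn [ 0.008  0.001 -0.001] shift [-306.5 -228.1    5.7] tcp [542.4 103.  297.1] w 59.8 F [ 0.1  0.5 -0.9] t 23.4
```

```bash
python3 -m creep '0 0 0 -45 -33 0 0.41; 0 0 0 -90 -67 0 0.41; 0 0 0 -135 -101 0 0.41; 0 0 0 -180 -135 0 0.41; 0 0 0 -225 -168 0 0.41; 0 0 0 -270 -201 0 0.41; 0 0 0 -306 -228 0 0.41; 0 0 0 -306 -228 50 0.41; 0 0 0 -306 -228 100 0.41; 0 0 0 -306 -228 100 0.41'; python3 -m creep '0 0 0 0 0 0 0.41; 0 0 0 0 0 0 0.41'; python3 - <<'E'
from h import *
go(508.5,-277.5,94)
E
```

```text
clock: 24.65
tcp_pos: [0.5032, -0.2756, 0.1894]
orientation: [-1.53, -2.734, 0.003]
contact_force: [-0.1, 0.8, 0.5]
grip_width: 0.0603
gripper_force: 0.0
clock: 24.9
tcp_pos: [0.5073, -0.2778, 0.1953]
orientation: [1.532, 2.739, 0.001]
contact_force: [-0.2, 0.7, 0.1]
grip_width: 0.0602
gripper_force: 0.0
turn [ 0.002  0.003 -0.   ] shift [-1.000e-01  1.000e+00  1.013e+02] tcp [ 507.3 -277.8  195.3] w 60.2 F [-0.2  0.7  0.1] t 24.9
```

```bash
python3 -m creep '0 0 0 0 1 30 0.41; 0 0 0 0 1 70 0.41; 0 0 0 0 1 101 0.41; 0 0 0 0 1 101 0.41; 0 0 0 0 1 101 -1; 0 0 0 0 1 101 -1; 0 0 0 0 1 101 -1; 0 0 0 0 1 101 -1; 0 0 0 0 1 101 -1; 0 0 0 0 1 101 -1' 60; python3 -m creep '0 0 0 0 0 -10 -1; 0 0 0 0 0 -20 -1; 0 0 0 0 0 -60 -1; 0 0 0 0 0 -120 -1; 0 0 0 0 0 -180 -1; 0 0 0 0 0 -210 -1;0 0 0 0 0 -210 -1'; python3 - <<'E'
from h import *
go(490,-20,300);go(440,140,300);go(485,191,300)
E
```

```text
clock: 26.15
tcp_pos: [0.5083, -0.2778, 0.0948]
orientation: [1.532, 2.738, 0.001]
contact_force: [-0.9, -0.3, 7.3]
grip_width: 0.0342
gripper_force: 59.3
clock: 27.02
tcp_pos: [0.5079, -0.2775, 0.3053]
orientation: [1.531, 2.737, 0.003]
contact_force: [-0.4, 0.2, -1.9]
grip_width: 0.0343
gripper_force: 59.6
turn [ 0.004  0.004 -0.001] shift [228.8 119.6   4.9] tcp [ 507.9 -277.5  305.3] w 34.3 F [-0.4  0.2 -1.9] t 27.025
turn [ 0.004  0.004 -0.001] shift [391.3 160.7   4.5] tcp [ 507.9 -277.5  305.3] w 34.3 F [-0.4  0.2 -1.9] t 27.025
turn [ 0.004  0.004 -0.001] shift [411.2 225.7   4.6] tcp [ 507.9 -277.5  305.3] w 34.3 F [-0.4  0.2 -1.9] t 27.025
```

```bash
python3 -m creep '0 0 0 46 25 0 -1; 0 0 0 92 50 0 -1; 0 0 0 138 75 0 -1; 0 0 0 184 100 0 -1; 0 0 0 230 126 0 -1; 0 0 0 276 151 0 -1; 0 0 0 322 176 0 -1; 0 0 0 368 201 0 -1; 0 0 0 411 225 0 -1; 0 0 0 411 225 0 -1'; python3 -m creep '0 0 0 0 0 0 -1; 0 0 0 0 0 50 -1; 0 0 0 0 0 100 -1; 0 0 0 0 0 140 -1; 0 0 0 0 0 150 -1; 0 0 0 0 0 150 -1'; python3 - <<'E'
from h import *
go(485,191,114)
E
```

```text
clock: 28.28
tcp_pos: [0.4816, 0.1959, 0.3006]
orientation: [-1.522, -2.747, 0.003]
contact_force: [-0.2, -1.2, -0.6]
grip_width: 0.0347
gripper_force: 59.6
clock: 29.02
tcp_pos: [0.4838, 0.1903, 0.1527]
orientation: [1.536, 2.74, -0.001]
contact_force: [-1.1, 0.4, -1.6]
grip_width: 0.0345
gripper_force: 59.7
turn [-0.     0.    -0.002] shift [-0.   1.4 38.7] tcp [483.8 190.3 152.7] w 34.5 F [-1.1  0.4 -1.6] t 29.025
```

```bash
python3 -m creep '0 0 0 0 1 10 -1; 0 0 0 0 1 20 -1; 0 0 0 0 1 26 -1; 0 0 0 0 1 31 -1; 0 0 0 0 1 35 -1; 0 0 0 0 1 37 -1; 0 0 0 0 1 39 -1; 0 0 0 0 1 39 -1; 0 0 0 0 1 39 -1'; python3 - <<'E'
from h import *
p,d=grab_frame("scene");cv2.imwrite("pics/s6.png",cv2.resize(p[150:350,150:410],None,fx=3,fy=3)[...,::-1])
E
```

```text
clock: 30.15
tcp_pos: [0.4846, 0.1919, 0.1138]
orientation: [1.534, 2.742, 0.001]
contact_force: [-2.2, -1.7, 6.4]
grip_width: 0.034
gripper_force: 60.9
```

View pics/s6.png

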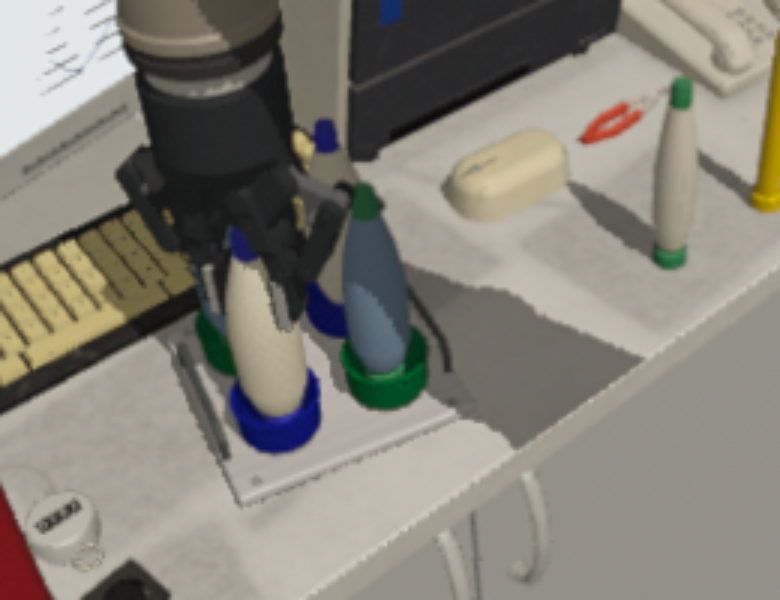

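The cream cop is in the blue cup at crop (275,410) with floor contact, and the other cops are undisturbed. I'll release and back off.

```bash
python3 -m creep '0 0 0 0 0 0 0; 0 0 0 0 0 0 0.22; 0 0 0 0 0 0 0.22; 0 0 0 0 0 0 0.22; 0 0 0 0 0 -30 0.22; 0 0 0 0 0 -80 0.22; 0 0 0 0 0 -130 0.22; 0 0 0 0 0 -190 0.22; 0 0 0 0 0 -190 0.22'; python3 -m creep '0 0 0 -50 -10 0 0.22; 0 0 0 -100 -20 0 0.22; 0 0 0 -150 -30 0 0.22; 0 0 0 -200 -40 0 0.22; 0 0 0 -200 -40 0 0.22; 0 0 0 -200 -40 0 0.22; 0 0 0 -200 -40 0 0.22'; python3 - <<'E'
from h import *
p,d=grab_frame("scene");cv2.imwrite("pics/s7.png",p[...,::-1]);w=world("scene",d).reshape(-1,3)
for n,c,z in(("gA",(.557,.174),.177),("gB",(.468,.119),.177),("bA",(.5405,.102),.177),("bB",(.485,.191),.177),("part",(.439,-.113),.158),("bare",(.4325,-.2155),.158)):
    a=w[(abs(w[:,2]-z+.006)<.009)&(np.hypot(*(w[:,:2]-c).T)<.03)];print(n,len(a),a.mean(0).round(4),a[:,2].max().round(4))
o=status.get_obs();print(o["clock"],o["contact_force"],o["qvel"].round(3),o["tcp_pos"])
E
```

```text
clock: 31.32
tcp_pos: [0.4869, 0.1926, 0.3077]
orientation: [1.532, 2.739, 0.013]
contact_force: [0.0, -0.1, 0.0]
grip_width: 0.0523
gripper_force: 0.0
clock: 32.2
tcp_pos: [0.5545, 0.0023, 0.3027]
orientation: [-1.529, -2.743, 0.0]
contact_force: [0.3, 0.6, -0.0]
grip_width: 0.052
gripper_force: 0.0
gA 94 [0.5562 0.177  0.1716] 0.1785
gB 97 [0.467  0.1226 0.1719] 0.1786
bA 84 [0.5354 0.1028 0.1718] 0.1789
bB 108 [0.4817 0.1922 0.1717] 0.1784
part 72 [ 0.438  -0.1112  0.1525] 0.1598
bare 62 [ 0.4305 -0.2137  0.1517] 0.1594
32.25 [0.13889826 0.07168999 0.85926836] [-0.001 -0.002  0.005 -0.003  0.001  0.001  0.001] [0.55462847 0.00222662 0.30292072]
```

View pics/s7.png

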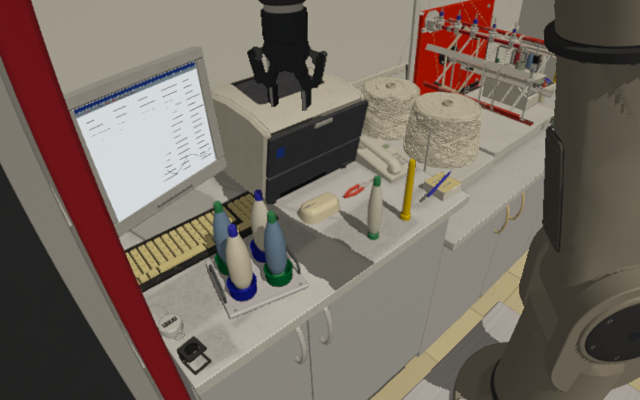

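All four cops stand upright in cups matching their tubes (scene 240,262; 274,250; 222,240; 259,228). Their tips measure about 0.178 m high, as they should when seated. The part-used cop (375,208) and yellow tube (409,190) have not moved.

```bash
python3 -c "
from bench import r
print(r.hand_in())"
```

```text
the job is handed in; nothing more can be done
None
```

The job is handed in at about 32 s: all four full cops stand seated in cups of their tube colour, the part-used cop and the yellow tube are where they were, and nothing was knocked over.

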